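# Set up the tilting bracket display on a parts counter

### The arm

A 6-joint arm with a two-finger parallel gripper is mounted at the origin on the work surface. World frame = base frame: x ahead of the robot, y to its left, z up, the work surface at z = 0. Lengths are in mm, angles in rad, forces in N, time in s.
With the tool pointing down it reaches from about 350 to 975 mm from the base axis. Payload 7.1 kg.
Tool frame: the origin (TCP) lies between the finger pads; the fingertips stand 14 mm ahead of it and the grasp point (between the pads) lies 5 mm behind it; y points along the fingers, z is the direction in which the jaws open and shut, and the axes are right-handed (so a half turn about y gives the same grasp; the last joint's range is limited). The gripper opens to 88 mm and grips with 3 to 60 N. Pads are 20 mm wide; open, the fingers measure 115 mm over their backs; the gripper's body (75 mm by 178 mm) begins 61 mm behind the grasp point.
Start: joints at [-1.311, 0.423, 1.63, -0, 1.089, -0.019], TCP at [172.02, -600.844, 236.675] pointing down, gripper open.
Joint ranges: [-3, 3], [-0.9, 2.11], [0.09, 2.58], [-1.31, 4.45], [0.11, 2.69], [-2.54, 2.54]. Speed limits (rad/s): [2.39, 2.39, 3.01, 3.14, 3.14, 3.14].

### API

Orientations are given as a rotation vector (axis times angle).
In Python, from station import r, capture, camera_params, search_frame, masks_of gives the robot as it stands.
- The arm moves only by the tool servo_tool, never from a script. Its argument "commands" is a list of rows, each a list of 3 entries, a list of its own where there are three numbers: the finger opening in cm, from 0 to 8.78, then the shift along the world's x, y, z in cm, then the turn about the world's z in degrees. In form: [[gripper, [dx, dy, dz], turn], ...]. A call has 1 to 10 rows; each row is the pose to reach, as a shift and turn from the pose commanded when the call began; what a row does not reach only later rows make up. A row lasts 1/10 s, in which the tool goes at most 50 mm and 8.59 degrees, less where a joint would pass 70% of its speed; a pose out of reach is approached as far as the arm can. A call with a gripper value outside its range is refused whole. The fingers move at their own pace and stop on an object; "grip_force" is the grip in N (left out, the last holds). Time passes only in rows, so rows that repeat a pose let the fingers close. It gives the time, the measured TCP pose, the force and the opening at its end, in the units of the state.
- r.read_state(): the state, without advancing time (a new reading comes with each control period).
- capture(name): name is "scene" or "top"; returns the picture (384x512x3 uint8, red, green, blue); there is no depth.
- camera_params(name): a dict with "fx", "fy", "cx", "cy" (pixels), "xyz" and "rotation" of the camera in the world. Camera axes: x right, y down, z forward; pixel columns grow to the right and rows downward; lengths in mm; the calibration is good to about 2 mm. A picture is of the moment at which its call begins. camera_params takes no time and is no camera call.
- r.job_done(): hands the job in, once; it reports no verdict.
Trained networks look in the newest picture that a camera, given by its name, has taken for a name from the list of things; names that differ only in an ending like _2 or _b are one class to them, and where a whole thing is asked for, a point or a joint stands for the part that bears it (a point fixed in the world has none). Each returns a list of dicts, best first, with "score" (0 to 1); they miss things now and then, are a little off and sometimes report something else, mostly with a low value. They report only what shows in the picture. A call takes as long as a camera call.
- search_frame(thing, camera): "uv" ([column, row] in pixels, amid what is visible of it).
- masks_of(thing, camera): "pixels" (384x512 bool, what is visible of it) and "uv" ([column, row] in pixels, amid what is visible of it).
The state is a dict: "clock": time; "joint_pos": joint angles; "qvel": joint speeds; "effort": joint torques, N m; "tcp_pos": TCP position; "orientation": TCP orientation; "force": force on the tool from outside, world axes, zero at the start; "wrist_torque": the same for the moment, N m; "grip_width": opening from 0.0 (shut) to 1.0 (fully open).
Only numpy, scipy, OpenCV 4.12 (cv2) and the standard library are available. Lean on these libraries where they do the work, as an engineer would, in place of code of your own. Each camera call takes 0.05 s, during which the arm holds its last target. There are 200 camera calls.

### The job

First raise the white display board by its orange handle to 40 degrees (the red tick on its gauge), let go and see for a second that it holds. Then hang every drilled bracket by its hole on a peg of its own, flat against the board, and put every undrilled bracket in the red returns tray. Leave the board still standing at 40 degrees, and do not shift or knock over the other things on the counter.

Things in the scene. Friction and masses are not known exactly. Their poses are not given: they have to be found in the camera images.
- board (a joint): the display board's angle above horizontal, in rad: 0 = flat, grows as its far edge is raised, upper stop 1.3; starts between 0.05 and 0.33. A stiff friction hinge: it stays where it is left, and takes about 8 to 12 N at the handle bar to raise. 40 degrees = 0.698
- stand: blue foot of the counter display, fixed to the counter; a 270 mm wide base plate 12 mm thick. Its origin lies on the counter right under the hinge axis, at the near edge of the board; own x points from the hinge to the board's far edge, y along the hinge. On its +y side a white arc with black ticks every 10 degrees and a long red tick at 40 degrees
- hinge (a point): middle of the hinge axis, 60 mm above the counter, at the near edge of the board, in the plane of its face. Its axes turn with the board: x up the board's face, y along the hinge, z out of the face
- bar (a point): middle of the orange handle bar on the far edge of the board: a round bar 14 mm thick, along y, free over 100 mm of its length, 195 mm up from the hinge axis and 6 mm behind the plane of the face, 28 mm of gap between it and the board's edge, open above and below. Pinch it from above across its thickness (fingers before and behind it); it can turn between the fingers. Axes as hinge
- peg1 (a point): root of the leftmost (+y) steel peg, on the face of the white display board (160 x 270 mm, 12 mm thick): peg 8 mm thick, 40 mm long, straight out of the face along own z; own x up the board. Pegs stand 70 mm apart, 100 mm up the board from the hinge
- peg2 (a point): root of the second steel peg, on the face of the white display board (160 x 270 mm, 12 mm thick): peg 8 mm thick, 40 mm long, straight out of the face along own z; own x up the board. Pegs stand 70 mm apart, 100 mm up the board from the hinge
- peg3 (a point): root of the third steel peg, on the face of the white display board (160 x 270 mm, 12 mm thick): peg 8 mm thick, 40 mm long, straight out of the face along own z; own x up the board. Pegs stand 70 mm apart, 100 mm up the board from the hinge
- peg4 (a point): root of the rightmost (-y) steel peg, on the face of the white display board (160 x 270 mm, 12 mm thick): peg 8 mm thick, 40 mm long, straight out of the face along own z; own x up the board. Pegs stand 70 mm apart, 100 mm up the board from the hinge
- bracket1: aluminium L-bracket, 110 g: flat leg 85 (own x) x 44 x 6 mm thick; at its -x end (centre plane x = -38.5 mm) an upright leg 8 thick, 44 wide, 45 tall, to pinch from above, fingers closing along x. Drilled: a 24 mm round hole through the flat leg, centred at x = +20 mm. Origin: centre of the flat leg's underside, z towards the upright leg's top. None if not in this run.
- bracket1_hole (a point): centre of that hole, on the underside of the flat leg
- bracket2: aluminium L-bracket, 110 g: flat leg 85 (own x) x 44 x 6 mm thick; at its -x end (centre plane x = -38.5 mm) an upright leg 8 thick, 44 wide, 45 tall, to pinch from above, fingers closing along x. Drilled: a 24 mm round hole through the flat leg, centred at x = +20 mm. Origin: centre of the flat leg's underside, z towards the upright leg's top. None if not in this run.
- bracket2_hole (a point): centre of that hole, on the underside of the flat leg
- bracket3: aluminium L-bracket, 110 g: flat leg 85 (own x) x 44 x 6 mm thick; at its -x end (centre plane x = -38.5 mm) an upright leg 8 thick, 44 wide, 45 tall, to pinch from above, fingers closing along x. Drilled: a 24 mm round hole through the flat leg, centred at x = +20 mm. Origin: centre of the flat leg's underside, z towards the upright leg's top. None if not in this run.
- bracket3_hole (a point): centre of that hole, on the underside of the flat leg
- bracket4: aluminium L-bracket, 110 g: flat leg 85 (own x) x 44 x 6 mm thick; at its -x end (centre plane x = -38.5 mm) an upright leg 8 thick, 44 wide, 45 tall, to pinch from above, fingers closing along x. Drilled: a 24 mm round hole through the flat leg, centred at x = +20 mm. Origin: centre of the flat leg's underside, z towards the upright leg's top. None if not in this run.
- bracket4_hole (a point): centre of that hole, on the underside of the flat leg
- blank1: aluminium L-bracket, 110 g: flat leg 85 (own x) x 44 x 6 mm thick; at its -x end (centre plane x = -38.5 mm) an upright leg 8 thick, 44 wide, 45 tall, to pinch from above, fingers closing along x. Undrilled: no hole, cannot be hung. Origin: centre of the flat leg's underside, z towards the upright leg's top. None if not in this run.
- blank2: aluminium L-bracket, 110 g: flat leg 85 (own x) x 44 x 6 mm thick; at its -x end (centre plane x = -38.5 mm) an upright leg 8 thick, 44 wide, 45 tall, to pinch from above, fingers closing along x. Undrilled: no hole, cannot be hung. Origin: centre of the flat leg's underside, z towards the upright leg's top. None if not in this run.
- tray: red returns tray, fixed to the counter, 190 (own x) x 130 (own y) mm outside, walls 5 mm thick and 32 mm high, floor 5 mm. Origin: centre of its underside
- carton: small cardboard carton 50 x 70 mm, 35 mm tall; belongs where it is. Origin: centre of its underside
- tape: yellow tape roll, 90 mm across, 24 mm tall, lying flat; belongs where it is. Origin: centre of its underside
- can: green-labelled spray can, 60 mm thick, 160 mm tall; belongs where it is. Origin: centre of its underside
- driver: red-handled screwdriver, lying; belongs where it is. Origin: centre of its underside
- packet: blue packet 90 x 60 mm, 30 mm tall; belongs where it is. Origin: centre of its underside

How it is judged (in metres and radians):
On the way, in this order (a step that is already met when the one before it is completed fails the run):
1. the board stands at 40 degrees (within 3.5) by itself, let go, for a second, nothing hung yet (value of joint board between 0.638 and 0.758 rad and velocity of joint board between -0.02 and 0.02 rad/s and contact force between each of the arm, the fingers and board below 0.1 N and distance between each of bracket1_hole, bracket2_hole, bracket3_hole, bracket4_hole and peg1 above 0.05 m and distance between each of bracket1_hole, bracket2_hole, bracket3_hole, bracket4_hole and peg2 above 0.05 m and distance between each of bracket1_hole, bracket2_hole, bracket3_hole, bracket4_hole and peg3 above 0.05 m and distance between each of bracket1_hole, bracket2_hole, bracket3_hole, bracket4_hole and peg4 above 0.05 m), for 1 s.
2. the first drilled bracket hangs on a peg (((((distance between bracket1_hole and peg1 below 0.018 m and angle between the z axis of bracket1 and the z axis of peg1, either way round below 0.2 rad) or (distance between bracket1_hole and peg2 below 0.018 m and angle between the z axis of bracket1 and the z axis of peg1, either way round below 0.2 rad) or (distance between bracket1_hole and peg3 below 0.018 m and angle between the z axis of bracket1 and the z axis of peg1, either way round below 0.2 rad) or (distance between bracket1_hole and peg4 below 0.018 m and angle between the z axis of bracket1 and the z axis of peg1, either way round below 0.2 rad)) and contact force between the fingers and bracket1 below 0.1 N) or (((distance between bracket2_hole and peg1 below 0.018 m and angle between the z axis of bracket2 and the z axis of peg1, either way round below 0.2 rad) or (distance between bracket2_hole and peg2 below 0.018 m and angle between the z axis of bracket2 and the z axis of peg1, either way round below 0.2 rad) or (distance between bracket2_hole and peg3 below 0.018 m and angle between the z axis of bracket2 and the z axis of peg1, either way round below 0.2 rad) or (distance between bracket2_hole and peg4 below 0.018 m and angle between the z axis of bracket2 and the z axis of peg1, either way round below 0.2 rad)) and contact force between the fingers and bracket2 below 0.1 N) or (((distance between bracket3_hole and peg1 below 0.018 m and angle between the z axis of bracket3 and the z axis of peg1, either way round below 0.2 rad) or (distance between bracket3_hole and peg2 below 0.018 m and angle between the z axis of bracket3 and the z axis of peg1, either way round below 0.2 rad) or (distance between bracket3_hole and peg3 below 0.018 m and angle between the z axis of bracket3 and the z axis of peg1, either way round below 0.2 rad) or (distance between bracket3_hole and peg4 below 0.018 m and angle between the z axis of bracket3 and the z axis of peg1, either way round below 0.2 rad)) and contact force between the fingers and bracket3 below 0.1 N) or (((distance between bracket4_hole and peg1 below 0.018 m and angle between the z axis of bracket4 and the z axis of peg1, either way round below 0.2 rad) or (distance between bracket4_hole and peg2 below 0.018 m and angle between the z axis of bracket4 and the z axis of peg1, either way round below 0.2 rad) or (distance between bracket4_hole and peg3 below 0.018 m and angle between the z axis of bracket4 and the z axis of peg1, either way round below 0.2 rad) or (distance between bracket4_hole and peg4 below 0.018 m and angle between the z axis of bracket4 and the z axis of peg1, either way round below 0.2 rad)) and contact force between the fingers and bracket4 below 0.1 N))), for 0.2 s.
At the end, for the whole second after the job is handed in: Board at 0.698 rad within 0.06, at rest. Each drilled bracket on its own peg: hole centre within 18 mm of the peg root, parallel to the board within 0.2 rad. Each undrilled one in the red tray (origin within 85 mm in x, 60 mm in y, under 45 mm up). All let go and at rest (value of joint board between 0.638 and 0.758 rad and velocity of joint board between -0.02 and 0.02 rad/s and ((distance between bracket1_hole and peg1 below 0.018 m and angle between the z axis of bracket1 and the z axis of peg1, either way round below 0.2 rad) or (distance between bracket1_hole and peg2 below 0.018 m and angle between the z axis of bracket1 and the z axis of peg1, either way round below 0.2 rad) or (distance between bracket1_hole and peg3 below 0.018 m and angle between the z axis of bracket1 and the z axis of peg1, either way round below 0.2 rad) or (distance between bracket1_hole and peg4 below 0.018 m and angle between the z axis of bracket1 and the z axis of peg1, either way round below 0.2 rad)) and ((distance between bracket2_hole and peg1 below 0.018 m and angle between the z axis of bracket2 and the z axis of peg1, either way round below 0.2 rad) or (distance between bracket2_hole and peg2 below 0.018 m and angle between the z axis of bracket2 and the z axis of peg1, either way round below 0.2 rad) or (distance between bracket2_hole and peg3 below 0.018 m and angle between the z axis of bracket2 and the z axis of peg1, either way round below 0.2 rad) or (distance between bracket2_hole and peg4 below 0.018 m and angle between the z axis of bracket2 and the z axis of peg1, either way round below 0.2 rad)) and ((distance between bracket3_hole and peg1 below 0.018 m and angle between the z axis of bracket3 and the z axis of peg1, either way round below 0.2 rad) or (distance between bracket3_hole and peg2 below 0.018 m and angle between the z axis of bracket3 and the z axis of peg1, either way round below 0.2 rad) or (distance between bracket3_hole and peg3 below 0.018 m and angle between the z axis of bracket3 and the z axis of peg1, either way round below 0.2 rad) or (distance between bracket3_hole and peg4 below 0.018 m and angle between the z axis of bracket3 and the z axis of peg1, either way round below 0.2 rad)) and ((distance between bracket4_hole and peg1 below 0.018 m and angle between the z axis of bracket4 and the z axis of peg1, either way round below 0.2 rad) or (distance between bracket4_hole and peg2 below 0.018 m and angle between the z axis of bracket4 and the z axis of peg1, either way round below 0.2 rad) or (distance between bracket4_hole and peg3 below 0.018 m and angle between the z axis of bracket4 and the z axis of peg1, either way round below 0.2 rad) or (distance between bracket4_hole and peg4 below 0.018 m and angle between the z axis of bracket4 and the z axis of peg1, either way round below 0.2 rad)) and distance between bracket1_hole and bracket2_hole above 0.045 m and distance between each of bracket1_hole, bracket2_hole and bracket3_hole above 0.045 m and distance between each of bracket1_hole, bracket2_hole, bracket3_hole and bracket4_hole above 0.045 m and x of blank1 in the frame of tray between -0.085 and 0.085 m and y of blank1 in the frame of tray between -0.06 and 0.06 m and z of each of blank1, blank2 in the frame of tray below 0.045 m and x of blank2 in the frame of tray between -0.085 and 0.085 m and y of blank2 in the frame of tray between -0.06 and 0.06 m and linear speed of each of bracket1, bracket2, bracket3, bracket4, blank1, blank2 below 0.03 m/s and contact force between the fingers and bracket1 below 0.1 N and contact force between the fingers and bracket2 below 0.1 N and contact force between the fingers and bracket3 below 0.1 N and contact force between the fingers and bracket4 below 0.1 N and contact force between the fingers and blank1 below 0.1 N and contact force between the fingers and blank2 below 0.1 N); the robot touches nothing.
It fails at once if a bystander is shifted by more than 60 mm or knocked over ((distance of carton from where it was at the start of the episode above 0.06 m or angle between carton's own z axis and vertical above 0.6 rad) or (distance of tape from where it was at the start of the episode above 0.06 m or angle between tape's own z axis and vertical above 0.6 rad) or (distance of can from where it was at the start of the episode above 0.06 m or angle between can's own z axis and vertical above 0.6 rad) or (distance of packet from where it was at the start of the episode above 0.06 m or angle between packet's own z axis and vertical above 0.6 rad) or distance of driver from where it was at the start of the episode above 0.06 m).
Of bracket1, bracket2, bracket3, bracket4 only 3 to 4 are there at a start; the rules pass over those that are not, and their reading is None.
Of blank1, blank2 only 1 to 2 are there at a start; the rules pass over those that are not, and their reading is None.
At some moment in a run one of bracket1, bracket2, bracket3, bracket4, blank1, blank2 may be knocked a few centimetres aside while the robot is not near it.
It also fails if it takes over 210 s, if anything falls off the work surface, if the arm or the gripper's body presses on something with over 40 N, if the wrist force passes 120 N, or if a joint passes its speed limit or range.

## Working session

There is one attempt and no reset: what is moved stays moved. The work goes in short steps, Python scripts to look and compute and a tool call to move; the robot and the scene stay as the last step left them, time stands still between calls to the robot, and variables do not carry over. Pictures are saved under pics/ and viewed, about 12 in all and at most 16, crops included, and the job is handed in when it is done.

Besides the shell and the picture viewer there is one more tool, called after ">>>" as name(argument=value, ...), one argument or row to a line, values as JSON. servo_tool: Moves the arm, as the interface text tells. Its arguments: {"type":"object","properties":{"commands":{"type":"array","items":{"type":"array"}},"grip_force":{"type":"number"}},"required":["commands"]}

```bash
ls; mkdir -p pics; python3 - <<'E'
from station import r,capture,camera_params
import cv2,numpy as np
for n in("scene","top"):
    im=capture(n);cv2.imwrite(f"pics/{n}0.png",cv2.resize(im[:,:,::-1],(800,600),interpolation=cv2.INTER_CUBIC))
    np.save(f"{n}0.npy",im)
    p=camera_params(n);print(n,p)
s=r.read_state();print(s)
E
```

```text
pics
scene {'fx': 375.2037253470574, 'fy': 375.2037253470574, 'cx': 259.63670631788773, 'cy': 188.50006671972454, 'xyz': array([1273.56922659, -442.25692584, 1049.3513769 ]), 'rotation': array([-2.16996298, -1.24603488,  0.46860802])}
top {'fx': 419.544348397469, 'fy': 419.544348397469, 'cx': 256.0717824655565, 'cy': 187.99725286360191, 'xyz': array([ 358.84765588,  -18.61217025, 1264.24265549]), 'rotation': array([-2.09541886,  2.14426998, -0.20985889])}
{'clock': 0.1, 'joint_pos': array([-1.31101732e+00,  4.23779930e-01,  1.63057332e+00,  2.53581467e-05,
        1.08859831e+00, -1.90376758e-02]), 'qvel': array([ 0.00062415, -0.00197667, -0.00131963, -0.00100455, -0.00131662,
        0.00081066]), 'effort': array([ 1.52571451e-03, -5.45612669e+01, -2.74326253e+01,  6.45703333e-02,
        1.88088545e-02, -1.97099160e-05]), 'tcp_pos': array([ 171.90065846, -600.41268407,  235.98554929]), 'orientation': array([-0.29089624,  2.07356588, -2.07073738]), 'force': array([-0.53406353, -0.56702433,  0.34054316]), 'wrist_torque': array([ 2.39254685e-05,  2.50037169e-02, -8.20643858e-02]), 'grip_width': 1.0008073996443565}
```

View pics/scene0.png

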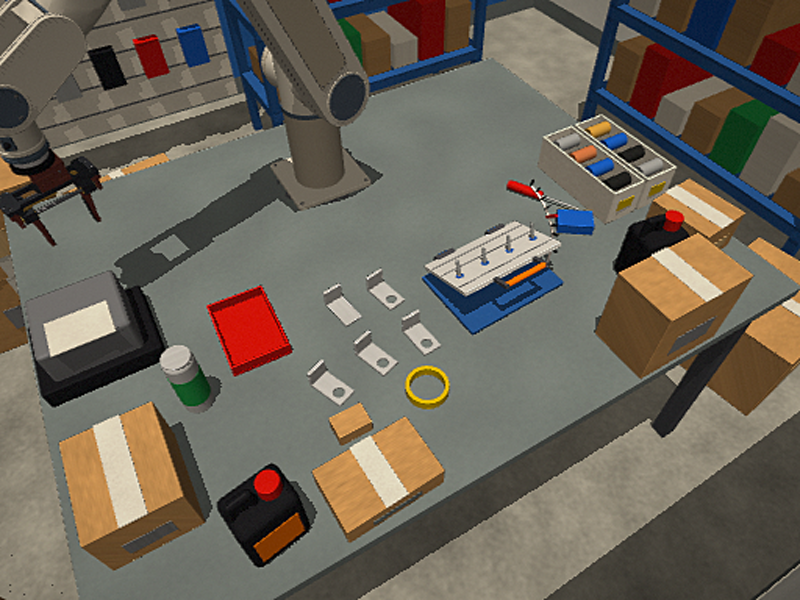

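View pics/top0.png

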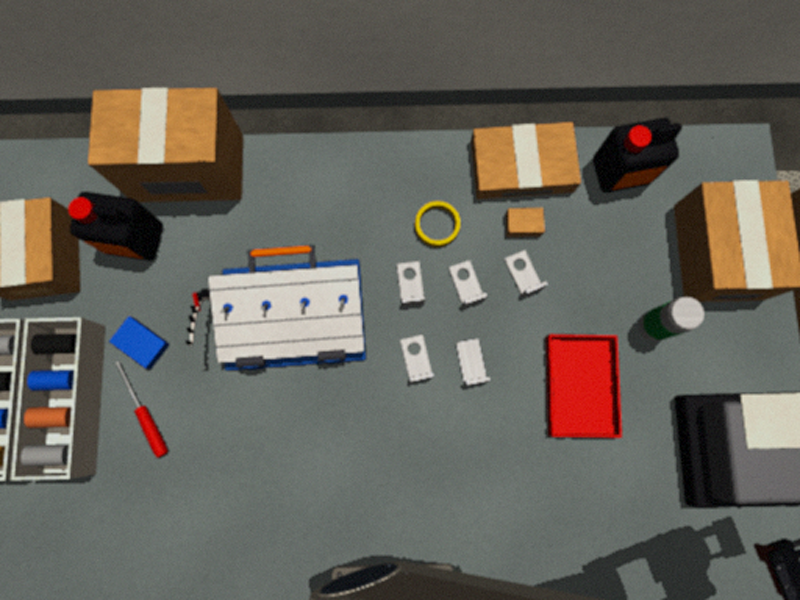

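Four drilled brackets in the top view (holes near (410,268), (462,268), (520,258), (413,348)) and one blank at (472,362). The tray is at (584,386), the board at (290,312) and the handle at (282,251). Next I fit poses from network masks.

```bash
cat > h.py <<'E'
from station import r,capture,camera_params,search_frame,masks_of
import cv2,numpy as np
from scipy.optimize import minimize,least_squares
from scipy.spatial.transform import Rotation as R
C={n:camera_params(n) for n in("scene","top")}
def proj(P,n):
    c=C[n];q=(np.atleast_2d(P)-c["xyz"])@R.from_rotvec(c["rotation"]).as_matrix()
    return np.c_[c["fx"]*q[:,0]/q[:,2]+c["cx"],c["fy"]*q[:,1]/q[:,2]+c["cy"]]
def back(uv,n,z):
    c=C[n];d=R.from_rotvec(c["rotation"]).as_matrix()@np.array([(uv[0]-c["cx"])/c["fx"],(uv[1]-c["cy"])/c["fy"],1])
    return c["xyz"]+d*(z-c["xyz"][2])/d[2]
def box(x0,x1,y0,y1,z0,z1): return np.array([[x,y,z] for x in(x0,x1) for y in(y0,y1) for z in(z0,z1)],float)
BR=[box(-42.5,42.5,-22,22,0,6),box(-42.5,-34.5,-22,22,0,45)]
def yawM(a): return R.from_euler("z",a).as_matrix()
def sil(boxes,T,M,n,s=4):
    im=np.zeros((384*s,512*s),np.uint8)
    for b in boxes:
        uv=(proj(b@M.T+T,n)+.5)*s-.5
        cv2.fillConvexPoly(im,cv2.convexHull(uv.astype(np.float32)).round().astype(np.int32),255)
    return cv2.resize(im,(512,384),interpolation=cv2.INTER_AREA)/255.
def fit(masks,boxes,x0,z=0.):   # masks: {cam:bool}; x0=(x,y,yaw)
    def cost(p):
        return sum(np.abs(sil(boxes,[p[0],p[1],z],yawM(p[2]),n)-m).sum()/m.sum() for n,m in masks.items())
    b=None
    for _ in range(2):
        x=x0 if b is None else b.x
        b=minimize(cost,x,method="Nelder-Mead",options=dict(initial_simplex=[x,x+[12,0,0],x+[0,12,0],x+[0,0,.25]],xatol=.05,fatol=1e-4))
    return b.x,b.fun
E
cat > a.py <<'E'
from h import *
for n in("top","scene"): capture(n)
D={}
for t in("bracket1","blank1","tray","bar","peg1","board","tape","carton","can"):
  for n in("top","scene"):
    D[t,n]=masks_of(t,n)
    print(t,n,[(np.round(d["uv"],1).tolist(),round(d["score"],2),int(d["pixels"].sum())) for d in D[t,n]])
import pickle;pickle.dump(D,open("D0.pkl","wb"))
E
python3 a.py
```

```text
bracket1 top [([266.3, 230.4], 0.95, 348), ([336.5, 174.5], 0.81, 391), ([299.1, 180.7], 0.61, 376), ([262.5, 181.5], 0.55, 410)]
bracket1 scene [([240.5, 188.2], 0.84, 368), ([211.1, 244.5], 0.8, 400), ([266.3, 211.9], 0.79, 361), ([318.5, 167.0], 0.64, 2256), ([237.0, 228.2], 0.63, 371)]
blank1 top [([300.8, 231.3], 0.94, 414)]
blank1 scene [([215.8, 195.1], 0.68, 289), ([267.4, 213.9], 0.35, 372)]
tray top [([376.1, 249.2], 0.76, 2985), ([335.9, 177.7], 0.69, 411)]
tray scene []
bar top [([181.8, 200.2], 0.92, 5468)]
bar scene [([317.7, 167.1], 0.74, 2213)]
peg1 top [([182.6, 198.9], 0.62, 5388)]
peg1 scene [([315.2, 161.9], 0.83, 2093)]
board top [([185.0, 197.7], 0.71, 5577)]
board scene [([316.5, 167.5], 0.83, 2202), ([209.9, 246.1], 0.46, 410)]
tape top [([180.5, 199.5], 0.66, 5483), ([275.2, 134.6], 0.52, 358)]
tape scene [([273.7, 240.1], 0.74, 368), ([314.8, 164.1], 0.34, 2050)]
carton top [([335.4, 142.5], 0.76, 423), ([300.7, 231.0], 0.52, 409)]
carton scene [([225.0, 271.1], 0.91, 468), ([269.8, 213.7], 0.18, 315)]
can top [([427.4, 204.6], 0.6, 829), ([262.6, 182.5], 0.48, 349)]
can scene [([120.2, 240.8], 0.77, 912)]
```

```bash
cat > b.py <<'E'
from h import *
import pickle;D=pickle.load(open("D0.pkl","rb"))
def fill(m):
    c,_=cv2.findContours(m.astype(np.uint8),cv2.RETR_EXTERNAL,cv2.CHAIN_APPROX_NONE);o=np.zeros(m.shape,np.uint8);cv2.drawContours(o,c,-1,1,-1);return o>0
for t in("bracket1","blank1"):
  for d in D[t,"top"]:
    m={"top":fill(d["pixels"])};p=back(d["uv"],"top",5);q=proj(p,"scene")[0]
    for e in D["bracket1","scene"]+D["blank1","scene"]:
        if np.hypot(*(e["uv"]-q))<9 and "scene" not in m: m["scene"]=fill(e["pixels"])
    for k in (["top"],["top","scene"]):
        x,f=fit({a:m[a] for a in k if a in m},BR,np.array([p[0],p[1],0.1]))
        h=np.array([x[0],x[1],3])+yawM(x[2])@[20,0,0]; print(t,len(m),x.round(2),round(f/len(k),3),"holepx",proj(h,"top")[0].round(1))
T=[box(-95,95,-65,65,0,32)]
d=D["tray","top"][0];p=back(d["uv"],"top",10);print("tray",fit({"top":fill(d["pixels"])},T,np.array([p[0],p[1],0.])))
for n in("tape","carton","can"):
    print(n,[back(d["uv"],"top",20).round() for d in D[n,"top"]])
s=np.load("scene0.npy");t=np.load("top0.npy")
a=cv2.resize(t[150:245,125:240],None,fx=5,fy=5,interpolation=cv2.INTER_CUBIC)
b=cv2.resize(s[130:220,265:370],None,fx=5,fy=5,interpolation=cv2.INTER_CUBIC)
cv2.imwrite("pics/bt.png",a[:,:,::-1]);cv2.imwrite("pics/bs.png",b[:,:,::-1])
for n,im in(("top",t),("scene",s)):
    hsv=cv2.cvtColor(im,cv2.COLOR_RGB2HSV);m=cv2.inRange(hsv,(6,190,120),(18,255,255))
    k,l,st,ce=cv2.connectedComponentsWithStats(m)
    print(n,[(st[i].tolist(),ce[i].round(1).tolist()) for i in range(1,k) if 15<st[i,4]<400])
E
python3 b.py
```

```text
bracket1 2 [ 4.8171e+02 -5.2580e+01  2.1000e-01] 0.09 holepx [264.8 222.5]
bracket1 2 [ 4.8144e+02 -5.4280e+01  2.2000e-01] 0.135 holepx [265.4 222.6]
bracket1 2 [ 6.4601e+02 -2.6927e+02  3.9000e-01] 0.085 holepx [332.3 168.3]
bracket1 2 [ 6.4485e+02 -2.6977e+02  4.1000e-01] 0.082 holepx [332.4 168.7]
bracket1 2 [ 6.2643e+02 -1.5564e+02  3.4000e-01] 0.076 holepx [296.2 175.2]
bracket1 2 [ 6.2603e+02 -1.5638e+02  3.2000e-01] 0.095 holepx [296.5 175.3]
bracket1 2 [ 6.3187e+02 -4.5510e+01  7.0000e-02] 0.085 holepx [262.1 173.9]
bracket1 2 [ 6.3067e+02 -4.6180e+01  5.0000e-02] 0.103 holepx [262.5 174.3]
blank1 2 [ 4.7254e+02 -1.5880e+02  1.8000e-01] 0.09 holepx [300.4 224.7]
blank1 2 [ 4.7183e+02 -1.5945e+02  1.7000e-01] 0.147 holepx [300.6 224.9]
tray (array([ 4.22801398e+02, -3.65368610e+02, -5.18008915e-02]), np.float64(0.043247610602029744))
tape [array([575., 204.,  20.]), array([772., -88.,  20.])]
carton [array([ 742., -273.,   20.]), array([ 472., -154.,   20.])]
can [array([ 542., -537.,   20.]), array([621., -45.,  20.])]
top [([160, 158, 39, 6, 158], [179.1, 160.4]), ([16, 261, 27, 12, 217], [28.7, 266.6])]
scene [([324, 168, 25, 15, 98], [336.5, 175.0])]
```

View pics/bt.png

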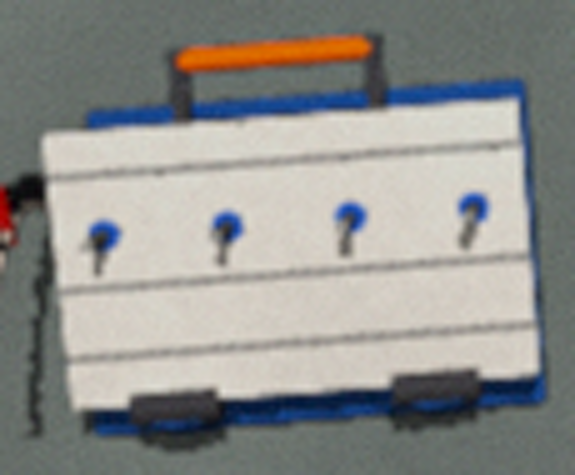

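View pics/bs.png

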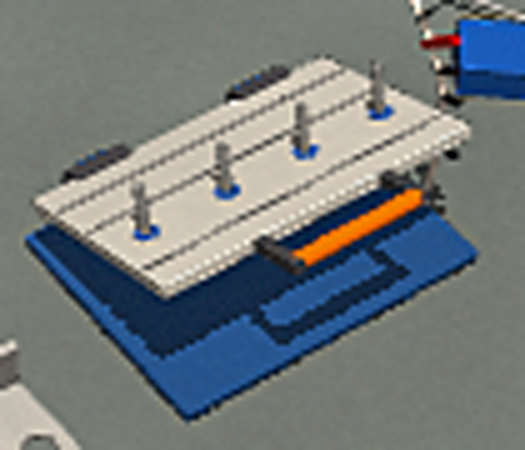

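The crops show the peg roots as blue rings (top crop (103,236), (227,227), (350,217), (474,208)), the orange bar and all four board corners. I use these for a pose fit.

```bash
cat > c.py <<'E'
from h import *
f=lambda L,u0,v0:[[u0+(u+.5)/5-.5,v0+(v+.5)/5-.5] for u,v in L]
top=f([(103,236),(227,227),(350,217),(474,208),(43,132),(519,97),(543,377),(72,408)],125,150)+[[179.1,160.4]]
sc=f([(380,112),(306,151),(228,190),(147,232),(468,130),(167,295),(35,203),(320,58)],265,130)+[[336.5,175.0]]
P=np.array([[100,y,0] for y in(105,35,-35,-105)]+[[160,135,0],[160,-135,0],[0,-135,0],[0,135,0],[195,0,-6]],float)
def W(p,P):
    M=yawM(p[2])@R.from_euler("y",-p[3]).as_matrix();return P@M.T+[p[0],p[1],60]
g=lambda p:np.r_[(proj(W(p,P),"top")-top).ravel(),(proj(W(p,P),"scene")-sc).ravel()]
b=least_squares(g,[500,200,0,.2],x_scale=[10,10,.1,.1],loss="soft_l1")
print(b.x,np.abs(g(b.x)).reshape(-1,2).round(1).tolist())
np.save("board.npy",b.x)
for th in (b.x[3],.698):
    q=b.x.copy();q[3]=th;print(th,"bar",W(q,np.array([[195.,0,-6]])).round(1),"pegs",W(q,P[:4]).round(1).tolist())
s=r.read_state();print(s["tcp_pos"],R.from_rotvec(s["orientation"]).as_matrix().round(3))
E
python3 c.py
```

```text
[4.83434587e+02 1.79310481e+02 5.67118167e-02 3.15173672e-01] [[0.6, 0.0], [0.4, 0.2], [0.5, 0.1], [0.2, 0.2], [0.3, 0.6], [0.0, 0.2], [0.2, 0.5], [0.1, 0.8], [0.7, 0.0], [0.4, 0.2], [0.2, 0.2], [0.3, 0.4], [0.4, 0.3], [0.9, 1.1], [0.3, 1.5], [0.3, 1.0], [0.7, 0.7], [0.1, 0.6]]
0.31517367240945204 bar [[670.4 189.9 114.7]] pegs [[572.4, 289.5, 91.0], [576.4, 219.6, 91.0], [580.3, 149.8, 91.0], [584.3, 79.9, 91.0]]
0.698 bar [[636.4 188.  180.7]] pegs [[554.0, 288.5, 124.3], [557.9, 218.6, 124.3], [561.9, 148.7, 124.3], [565.9, 78.8, 124.3]]
[ 172.00535714 -600.83952028  236.66596709] [[-0.961 -0.     0.275]
 [-0.275  0.    -0.961]
 [-0.    -1.    -0.   ]]
```

>>> servo_tool(
  commands=[
    [2.6,[2,3,8.3],8],
    [2.6,[5,8,8.3],16],
    [2.6,[8,12,8.3],24],
    [2.6,[11,16,8.3],32],
    [2.6,[14,20,8.3],40],
    [2.6,[17,25,8.3],40],
    [2.6,[20,30,8.3],40],
    [2.6,[23,35,8.3],40],
    [2.6,[25,39,8.3],40],
    [2.6,[25,39,8.3],40],
  ],
  grip_force=20,
)

```text
clock: 2.1
tcp_pos: [422.6, -209.0, 320.0]
orientation: [-0.867, 1.631, -1.632]
force: [1.3, -0.6, 0.6]
grip_width: 0.297
```

>>> servo_tool(
  commands=[
    [2.6,[2,4,0],8],
    [2.6,[5,8,0],16],
    [2.6,[8,12,0],24],
    [2.6,[11,16,0],32],
    [2.6,[14,20,0],37.3],
    [2.6,[17,25,0],37.3],
    [2.6,[20,30,0],37.3],
    [2.6,[23,35,0],37.3],
    [2.6,[24.8,40,0],37.3],
    [2.6,[24.8,40,0],37.3],
  ],
)

```text
clock: 3.1
tcp_pos: [670.9, 192.7, 319.2]
orientation: [-1.236, 1.166, -1.165]
force: [1.6, -0.5, 0.1]
grip_width: 0.296
```

>>> servo_tool(
  commands=[
    [2.6,[0,0,-5],0],
    [2.6,[0,0,-10],0],
    [2.6,[0,0,-14],0],
    [2.6,[0,0,-17],0],
    [2.6,[0,0,-19],0],
    [2.6,[0,0,-20.9],0],
    [2.6,[0,0,-20.9],0],
    [2.6,[0,0,-20.9],0],
  ],
)

```text
clock: 3.9
tcp_pos: [670.1, 189.2, 110.8]
orientation: [-1.236, 1.167, -1.167]
force: [0.1, 0.9, -0.3]
grip_width: 0.297
```

>>> servo_tool(
  commands=[
    [0.6,[0,0,0],0],
    [0.6,[0,0,0],0],
    [0.6,[0,0,0],0],
    [0.6,[0,0,0],0],
    [0.6,[0,0,0],0],
    [0.6,[0,0,0],0],
  ],
)

```text
clock: 4.5
tcp_pos: [670.3, 189.3, 112.1]
orientation: [-1.235, 1.166, -1.167]
force: [-2.2, 0.0, 6.1]
grip_width: 0.157
```

>>> servo_tool(
  commands=[
    [0.6,[-0.25,0,0.8],0],
    [0.6,[-0.53,0,1.57],0],
    [0.6,[-0.83,0,2.3],0],
    [0.6,[-1.15,-0.05,3.0],0],
    [0.6,[-1.5,-0.1,3.7],0],
    [0.6,[-1.88,-0.1,4.38],0],
    [0.6,[-2.25,-0.1,4.97],0],
    [0.6,[-2.61,-0.15,5.53],0],
    [0.6,[-3.0,-0.2,6.07],0],
    [0.6,[-3.4,-0.2,6.6],0],
  ],
  grip_force=30,
)

```text
clock: 5.5
tcp_pos: [638.2, 187.6, 177.1]
orientation: [-1.231, 1.163, -1.169]
force: [10.6, 2.6, -9.0]
grip_width: 0.151
```

>>> servo_tool(
  commands=[
    [0.6,[0,0,0],0],
    [0.6,[0,0,0],0],
    [0.6,[0,0,0],0],
  ],
)

```text
clock: 5.8
tcp_pos: [637.7, 187.5, 177.8]
orientation: [-1.232, 1.164, -1.168]
force: [4.9, 1.6, -0.7]
grip_width: 0.155
```

```bash
python3 - <<'E'
from h import *
im=capture("scene");cv2.imwrite("pics/s1.png",cv2.resize(im[90:240,230:400],None,fx=4,fy=4,interpolation=cv2.INTER_CUBIC)[:,:,::-1])
E
```

```text
(no output)
```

View pics/s1.png

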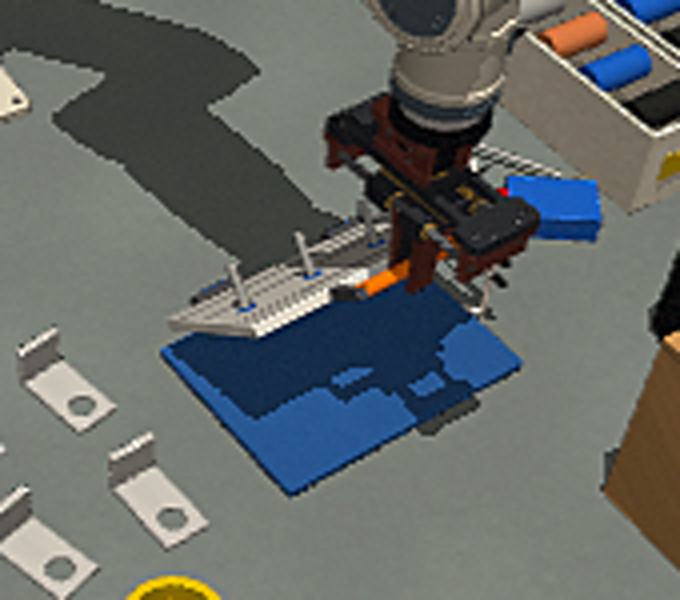

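The board is up and still held at the bar. I release it, lift off and measure the angle.

>>> servo_tool(
  commands=[
    [2.4,[0,0,0],0],
    [2.4,[0,0,0],0],
    [2.4,[0,0,0],0],
    [2.4,[0,0,3],0],
    [2.4,[0,0,7],0],
    [2.4,[0,0,11],0],
    [2.4,[0,0,15],0],
    [2.4,[-2,-5,16],0],
    [2.4,[-4,-9,16],0],
    [5,[-6,-13,16],0],
  ],
)

```text
clock: 6.85
tcp_pos: [574.8, 55.8, 337.2]
orientation: [-1.236, 1.166, -1.167]
force: [0.4, -1.8, 0.2]
grip_width: 0.329
```

>>> servo_tool(
  commands=[
    [5,[-1,-4,0],0],
    [5,[-2,-8,0],0],
    [5,[-3,-12,0],0],
    [5,[-4,-16,0],0],
    [5,[-5,-20,0],0],
    [5,[-6,-24,0],0],
    [5,[-7,-28,0],0],
    [5,[-8,-32,0],0],
    [5,[-10,-34,0],0],
    [5,[-10,-34,0],0],
  ],
)

```text
clock: 7.85
tcp_pos: [473.8, -284.9, 336.4]
orientation: [-1.235, 1.171, -1.169]
force: [-0.1, -0.2, -0.5]
grip_width: 0.571
```

```bash
python3 - <<'E'
from h import *
t=capture("top");s=capture("scene")
np.save("top1.npy",t);np.save("scene1.npy",s)
a=cv2.resize(t[140:245,125:240],None,fx=3.5,fy=3.5,interpolation=cv2.INTER_CUBIC);b=cv2.resize(s[115:220,255:370],None,fx=3.5,fy=3.5,interpolation=cv2.INTER_CUBIC)
cv2.imwrite("pics/b1.png",np.hstack([a,b])[:,:,::-1])
for n,im in(("top",t),("scene",s)):
    m=cv2.inRange(cv2.cvtColor(im,cv2.COLOR_RGB2HSV),(6,190,120),(18,255,255))
    k,l,st,ce=cv2.connectedComponentsWithStats(m)
    print(n,[(st[i].tolist(),ce[i].round(1).tolist()) for i in range(1,k) if 15<st[i,4]<400])
E
```

```text
top [([155, 163, 42, 7, 185], [175.6, 166.1]), ([16, 261, 27, 12, 215], [28.7, 266.8])]
scene [([319, 149, 27, 15, 100], [332.9, 155.7])]
```

View pics/b1.png

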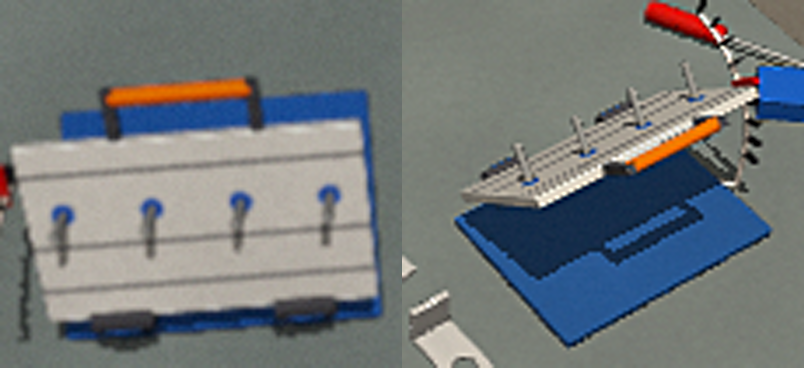

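```bash
cat > c2.py <<'E'
from h import *
q0=np.load("board.npy")
f=lambda L,u0,v0:[[u0+(u+.5)/3.5-.5,v0+(v+.5)/3.5-.5] for u,v in L]
top=f([(62,215),(151,210),(240,202),(330,195)],125,140)+[[175.6,166.1]]
sc=f([(295,97),(236,122),(179,150),(127,182)],255,115)+[[332.9,155.7]]
P=np.array([[100,y,0] for y in(105,35,-35,-105)]+[[195,0,-6]],float)
def W(p,P):
    M=yawM(p[2])@R.from_euler("y",-p[3]).as_matrix();return P@M.T+[p[0],p[1],60]
g=lambda p:np.r_[(proj(W(p,P),"top")-top).ravel(),(proj(W(p,P),"scene")-sc).ravel()]
b=least_squares(g,q0,x_scale=[10,10,.1,.1],loss="soft_l1");print("free",b.x)
k=least_squares(lambda t:g(np.r_[q0[:3],t]),[.6],loss="soft_l1");print("theta",k.x,np.abs(k.fun).max())
p=np.r_[q0[:3],k.x];np.save("board1.npy",p)
print("pegs",W(p,P[:4]).round(1).tolist(),"tips",W(p,P[:4]+[0,0,40]).round(1).tolist())
E
python3 c2.py
```

```text
free [4.82642877e+02 1.79584138e+02 5.70724102e-02 6.96978117e-01]
theta [0.70433238] 2.1968305210368158
pegs [[553.6, 288.5, 124.8], [557.5, 218.6, 124.8], [561.5, 148.7, 124.8], [565.5, 78.8, 124.8]] tips [[527.7, 287.0, 155.2], [531.7, 217.1, 155.2], [535.6, 147.2, 155.2], [539.6, 77.3, 155.2]]
```

Board is at about 0.70 rad and holds. The blank goes first.

>>> servo_tool(
  commands=[
    [4,[-1.5,4,-5],3],
    [4,[-3,8,-10],6.8],
    [4,[-4.2,11.7,-15],6.8],
    [4,[-4.2,11.7,-20],6.8],
    [4,[-4.2,11.7,-24],6.8],
    [4,[-4.2,11.7,-27],6.8],
    [4,[-4.2,11.7,-29.5],6.8],
    [4,[-4.2,11.7,-31.2],6.8],
    [4,[-4.2,11.7,-31.2],6.8],
    [4,[-4.2,11.7,-31.2],6.8],
  ],
)

```text
clock: 8.95
tcp_pos: [434.5, -165.1, 24.9]
orientation: [-1.288, 1.078, -1.077]
force: [-0.5, 0.1, 0.7]
grip_width: 0.457
```

>>> servo_tool(
  commands=[
    [0,[0,0,0],0],
    [0,[0,0,0],0],
    [0,[0,0,0],0],
    [0,[0,0,0],0],
    [0,[0,0,0],0],
    [0,[0,0,0],0],
    [0,[0,0,0],0],
  ],
  grip_force=25,
)

```text
clock: 9.65
tcp_pos: [434.3, -166.0, 25.2]
orientation: [-1.287, 1.078, -1.079]
force: [-0.3, 0.8, 6.1]
grip_width: 0.089
```

>>> servo_tool(
  commands=[
    [0,[0,0,3],0],
    [0,[0,0,8],0],
    [0,[-1,-4,10],-4],
    [0,[-2,-8,10],-8],
    [0,[-3,-12,10],-13],
    [0,[-4,-16,10],-13],
    [0,[-5,-19.7,8],-13],
    [0,[-5,-19.7,4],-13],
    [0,[-5,-19.7,1],-13],
    [0,[-5,-19.7,0.7],-13],
  ],
)

```text
clock: 10.65
tcp_pos: [382.9, -362.7, 29.3]
orientation: [-1.184, 1.25, -1.245]
force: [-0.7, 0.1, -0.1]
grip_width: 0.09
```

>>> servo_tool(
  commands=[
    [0,[0,0,0],0],
    [4,[0,0,0],0],
    [4,[0,0,0],0],
    [4,[0,0,0],0],
    [4,[0,0,0],0],
    [4,[0,0,3],0],
    [4,[0,0,7],0],
    [4,[0,0,12],0],
    [4,[0,0,16],0],
    [4,[0,0,20],0],
  ],
)

```text
clock: 11.65
tcp_pos: [383.9, -362.7, 234.0]
orientation: [-1.185, 1.246, -1.247]
force: [0.6, -1.0, -0.3]
grip_width: 0.457
```

```bash
cat > look.py <<'E'
from h import *
import sys
from b0 import fill
capture("top");capture("scene")
for t in("bracket1","blank1"):
  A=masks_of(t,"top");B=masks_of(t,"scene")
  for d in A:
    p=back(d["uv"],"top",5);q=proj(p,"scene")[0]
    if d["score"]<.3 or d["pixels"].sum()>1000: continue
    m={"top":fill(d["pixels"])}
    for e in B:
        if np.hypot(*(e["uv"]-q))<9 and "scene" not in m: m["scene"]=fill(e["pixels"])
    x,f=fit(m,BR,np.array([p[0],p[1],0.1]))
    u=x[:2]+(yawM(x[2])@[-38.5,0,0])[:2];print(t,round(d["score"],2),len(m),x.round(2),round(f/len(m),3),"upright",u.round(1),"deg",round(np.degrees(x[2]),1))
s=r.read_state();print(s["tcp_pos"].round(1),s["clock"])
E
cat > b0.py <<'E'
import cv2,numpy as np
def fill(m):
    c,_=cv2.findContours(m.astype(np.uint8),cv2.RETR_EXTERNAL,cv2.CHAIN_APPROX_NONE);o=np.zeros(m.shape,np.uint8);cv2.drawContours(o,c,-1,1,-1);return o>0
E
python3 look.py
```

```text
bracket1 0.79 2 [ 6.4433e+02 -2.7011e+02  3.9000e-01] 0.091 upright [ 608.7 -284.7] deg 22.3
bracket1 0.72 2 [ 4.8151e+02 -5.3420e+01  1.9000e-01] 0.09 upright [443.7 -60.9] deg 11.1
bracket1 0.62 2 [ 6.2971e+02 -4.6110e+01  1.1000e-01] 0.085 upright [591.4 -50.2] deg 6.2
bracket1 0.59 2 [ 6.2643e+02 -1.5649e+02  3.2000e-01] 0.074 upright [ 589.9 -168.7] deg 18.6
blank1 0.75 2 [ 4.2118e+02 -3.6530e+02 -2.0000e-02] 0.101 upright [ 382.7 -364.4] deg -1.4
[ 383.4 -362.2  230.6] 11.95
```

>>> servo_tool(
  commands=[
    [4,[1,5,0],5],
    [4,[2,10,-2],10],
    [4,[3,15,-4],14.2],
    [4,[4,20,-6],14.2],
    [4,[5,25,-8],14.2],
    [4,[6,30.2,-11],14.2],
    [4,[6,30.2,-15],14.2],
    [4,[6,30.2,-18.5],14.2],
    [4,[6,30.2,-20.7],14.2],
    [4,[6,30.2,-20.7],14.2],
  ],
)

```text
clock: 12.95
tcp_pos: [441.5, -59.9, 21.5]
orientation: [-1.3, 1.067, -1.058]
force: [0.2, -0.2, 0.2]
grip_width: 0.455
```

>>> servo_tool(
  commands=[
    [0,[0,0,0],0],
    [0,[0,0,0],0],
    [0,[0,0,0],0],
    [0,[0,0,0],0],
    [0,[0,0,0],0],
    [0,[0,0,0],0],
    [0,[0,0,0],0],
    [0,[0,0,0],0],
  ],
)

```text
clock: 13.75
tcp_pos: [444.0, -60.9, 24.8]
orientation: [-1.296, 1.063, -1.063]
force: [-0.5, -0.7, 1.3]
grip_width: 0.086
```

>>> servo_tool(
  commands=[
    [0,[0,0,4],0],
    [0,[0,0,9],0],
    [0,[0,0,14],-4],
    [0,[1,3,17.5],-8],
    [0,[2,7,17.5],-8],
    [0,[3,11,17.5],-8],
    [0,[3.7,13.5,17.5],-8],
    [0,[3.7,13.5,17.5],-8],
    [0,[3.7,13.5,17.5],-8],
    [0,[3.7,13.5,17.5],-8],
  ],
)

```text
clock: 14.75
tcp_pos: [480.4, 73.4, 199.4]
orientation: [-1.236, 1.168, -1.167]
force: [-0.4, 0.1, -0.5]
grip_width: 0.093
```

```bash
python3 - <<'E'
from h import *
t=capture("top");s=capture("scene");print(r.read_state()["tcp_pos"].round(1))
a=cv2.resize(t[140:245,150:265],None,fx=3.5,fy=3.5,interpolation=cv2.INTER_CUBIC);b=cv2.resize(s[80:185,225:340],None,fx=3.5,fy=3.5,interpolation=cv2.INTER_CUBIC)
cv2.imwrite("pics/g1.png",np.hstack([a,b])[:,:,::-1])
E
```

```text
[480.6  73.2 199.5]
```

View pics/g1.png

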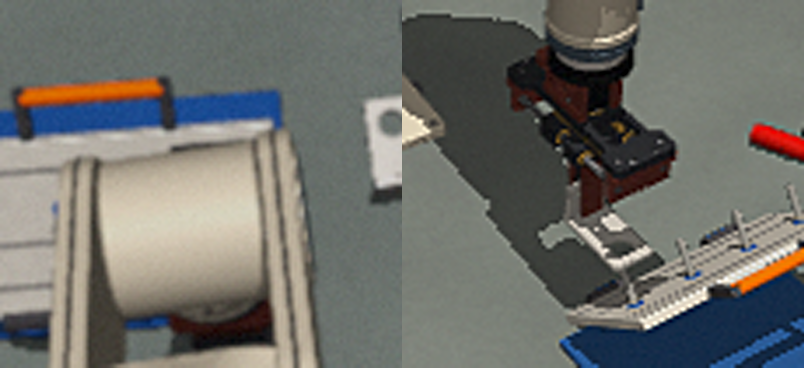

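The scene view shows the bracket level above peg 4, hole just over the peg tip (about (620,250) in the composite). I lower it in steps and watch the force.

>>> servo_tool(
  commands=[
    [0,[0,0,-1],0],
    [0,[0,0,-1.8],0],
    [0,[0.3,0,-2.4],0],
    [0,[0.7,0,-2.9],0],
    [0,[1.0,0,-3.3],0],
    [0,[1.25,0,-3.7],0],
    [0,[1.25,0,-3.7],0],
  ],
)

```text
clock: 15.55
tcp_pos: [493.7, 74.1, 162.1]
orientation: [-1.236, 1.167, -1.167]
force: [0.6, -0.8, -0.6]
grip_width: 0.091
```

```bash
python3 - <<'E'
from h import *
s=capture("scene");print(r.read_state()["tcp_pos"].round(1),r.read_state()["force"].round(1))
cv2.imwrite("pics/g2.png",cv2.resize(s[90:190,250:350],None,fx=5,fy=5,interpolation=cv2.INTER_CUBIC)[:,:,::-1])
E
```

```text
[493.6  74.1 162.4] [-0.2 -0.1 -2.1]
```

View pics/g2.png

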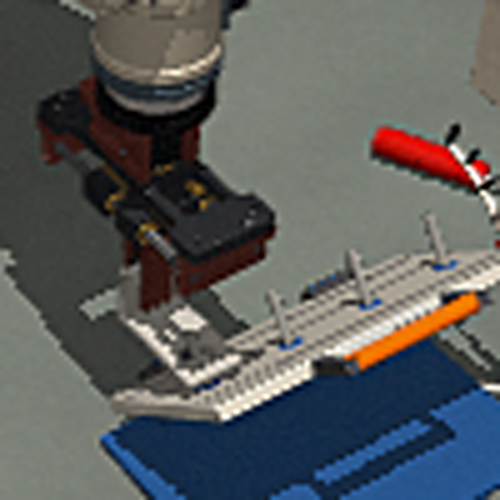

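The peg goes through the hole with no contact force, so I release.

>>> servo_tool(
  commands=[
    [6.5,[0,0,0],0],
    [6.5,[0,0,0],0],
    [6.5,[0,0,0],0],
    [6.5,[0,0,0],0],
    [6.5,[0,0,2],0],
    [6.5,[0,0,5],0],
    [6.5,[-1,0,9],0],
    [6.5,[-1,-4,10],4],
    [5,[-1,-9,10],8],
    [4,[-1,-14,10],8],
  ],
)

```text
clock: 16.6
tcp_pos: [483.8, -67.0, 263.8]
orientation: [-1.296, 1.058, -1.062]
force: [0.1, -0.1, -1.1]
grip_width: 0.596
```

```bash
python3 look.py; python3 - <<'E'
from h import *
s=capture("scene")
cv2.imwrite("pics/g3.png",cv2.resize(s[110:210,250:370],None,fx=5,fy=5,interpolation=cv2.INTER_CUBIC)[:,:,::-1])
E
```

```text
bracket1 0.86 2 [ 6.4387e+02 -2.6983e+02  4.2000e-01] 0.129 upright [ 608.6 -285.4] deg 23.8
bracket1 0.62 1 [5.4586e+02 8.4650e+01 1.1000e-01] 0.243 upright [507.6  80.4] deg 6.4
bracket1 0.47 1 [ 6.8717e+02 -1.4802e+02 -1.6000e-01] 6.122 upright [ 649.1 -142. ] deg -9.0
blank1 0.91 2 [ 4.2089e+02 -3.6441e+02 -3.0000e-02] 0.164 upright [ 382.4 -363.4] deg -1.6
blank1 0.55 1 [5.5108e+02 8.4660e+01 1.0000e-01] 0.225 upright [512.8  80.9] deg 5.6
[483.4 -65.3 262.7] 16.9
```

View pics/g3.png

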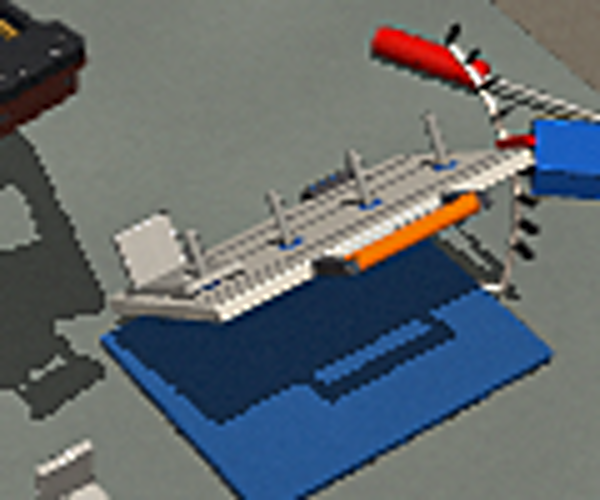

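Bracket 1 hangs flat on peg 4 (near (190,270)). I check where the next bracket is in the scene camera only, since the arm hides it in the top view.

```bash
cat > looks.py <<'E'
from h import *
from b0 import fill
capture("scene")
for d in masks_of("bracket1","scene"):
    if d["score"]<.25 or d["pixels"].sum()>1000: continue
    p=back(d["uv"],"scene",8)
    x,f=fit({"scene":fill(d["pixels"])},BR,np.array([p[0],p[1],0.2]))
    print(round(d["score"],2),x.round(2),round(f,3),"upright",(x[:2]+(yawM(x[2])@[-38.5,0,0])[:2]).round(1),"deg",round(np.degrees(x[2]),1))
E
python3 looks.py
```

```text
0.91 [ 6.2883e+02 -4.6430e+01  1.0000e-01] 0.2 upright [590.5 -50.3] deg 5.8
0.88 [ 6.2536e+02 -1.5785e+02  3.2000e-01] 0.08 upright [ 588.8 -169.9] deg 18.3
0.78 [ 6.4220e+02 -2.7098e+02  3.7000e-01] 0.074 upright [ 606.3 -284.9] deg 21.2
0.46 [447.78 134.17   0.73] 0.43 upright [419.1 108.5] deg 41.8
0.33 [345.75 452.4    0.72] 0.611 upright [316.9 427. ] deg 41.4
```

>>> servo_tool(
  commands=[
    [4,[4,0.5,0],-3],
    [4,[8,1,-3],-6],
    [4,[10.8,1.6,-7],-6],
    [4,[10.8,1.6,-11],-6],
    [4,[10.8,1.6,-15],-6],
    [4,[10.8,1.6,-19],-6],
    [4,[10.8,1.6,-22],-6],
    [4,[10.8,1.6,-23.8],-6],
    [4,[10.8,1.6,-23.8],-6],
    [4,[10.8,1.6,-23.8],-6],
  ],
)

```text
clock: 18.05
tcp_pos: [591.4, -48.8, 24.4]
orientation: [-1.253, 1.141, -1.139]
force: [0.5, 0.4, -0.4]
grip_width: 0.454
```

>>> servo_tool(
  commands=[
    [0,[0,0,0],0],
    [0,[0,0,0],0],
    [0,[0,0,0],0],
    [0,[0,0,0],0],
    [0,[0,0,0],0],
    [0,[0,0,0],0],
    [0,[0,0,0],0],
    [0,[0,0,0],0],
  ],
)

```text
clock: 18.85
tcp_pos: [591.6, -49.9, 25.1]
orientation: [-1.251, 1.141, -1.141]
force: [-0.8, 0.6, 5.7]
grip_width: 0.093
```

>>> servo_tool(
  commands=[
    [0,[0,0,4],0],
    [0,[0,0,9],0],
    [0,[0,0,14],-2],
    [0,[-3,2,17.5],-2],
    [0,[-6,6,17.5],-2],
    [0,[-9,10,17.5],-2],
    [0,[-11.4,14,17.5],-2],
    [0,[-11.4,18,17.5],-2],
    [0,[-11.4,19.4,17.5],-2],
    [0,[-11.4,19.4,17.5],-2],
  ],
)

```text
clock: 19.85
tcp_pos: [477.6, 145.5, 199.6]
orientation: [-1.237, 1.165, -1.165]
force: [0.1, -0.3, -1.2]
grip_width: 0.091
```

>>> servo_tool(
  commands=[
    [0,[0,0,0],0],
    [0,[0,0,-1],0],
    [0,[0,0,-1.8],0],
    [0,[0.3,0,-2.4],0],
    [0,[0.7,0,-2.9],0],
    [0,[1.0,0,-3.3],0],
    [0,[1.25,0,-3.7],0],
    [0,[1.25,0,-3.7],0],
    [0,[1.25,0,-3.7],0],
  ],
)

```text
clock: 20.75
tcp_pos: [490.0, 144.1, 162.6]
orientation: [-1.236, 1.167, -1.167]
force: [0.3, -0.7, -0.9]
grip_width: 0.091
```

>>> servo_tool(
  commands=[
    [6.5,[0,0,0],0],
    [6.5,[0,0,0],0],
    [6.5,[0,0,0],0],
    [6.5,[0,0,0],0],
    [6.5,[0,0,2],0],
    [6.5,[0,0,5],0],
    [6.5,[-1,0,9],0],
    [6.5,[-1,-5,10],0],
    [5,[-1,-10,10],0],
    [4,[-1,-15,10],0],
  ],
)

```text
clock: 21.75
tcp_pos: [480.2, -6.1, 263.8]
orientation: [-1.235, 1.164, -1.167]
force: [1.4, -1.0, -0.2]
grip_width: 0.598
```

>>> servo_tool(
  commands=[
    [4,[-1,-5,0],5],
    [4,[-2,-10,0],10],
    [4,[-3,-15,0],15],
    [4,[-3,-20,0],15],
    [4,[-3,-20,0],15],
    [4,[-3,-20,0],15],
  ],
)

```text
clock: 22.35
tcp_pos: [449.8, -206.0, 262.7]
orientation: [-1.342, 0.973, -0.974]
force: [-0.1, 0.4, -1.0]
grip_width: 0.456
```

```bash
python3 looks.py; python3 - <<'E'
from h import *
s=capture("scene");print(r.read_state()["tcp_pos"].round(1))
cv2.imwrite("pics/g4.png",cv2.resize(s[110:210,250:370],None,fx=5,fy=5,interpolation=cv2.INTER_CUBIC)[:,:,::-1])
E
```

```text
0.77 [ 6.6013e+02 -1.6197e+02  5.2000e-01] 0.171 upright [ 626.8 -181.2] deg 30.0
0.75 [4.6146e+02 1.2197e+02 3.0000e-02] 0.915 upright [423.  120.7] deg 1.9
0.71 [4.5284e+02 2.0005e+02 7.0000e-02] 0.755 upright [414.4 197.2] deg 4.3
0.61 [ 6.4605e+02 -2.7113e+02  3.5000e-01] 0.11 upright [ 609.9 -284.4] deg 20.2
[ 450.  -203.6  262.6]
```

View pics/g4.png

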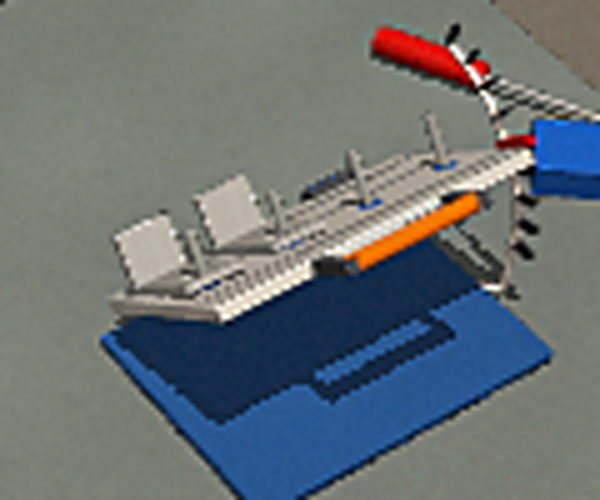

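Two hang flat. Another bracket was knocked aside, now near (660,-162), so I re-measure with both cameras.

```bash
python3 look.py; python3 looks.py
```

```text
bracket1 0.91 1 [5.5062e+02 8.5700e+01 1.4000e-01] 0.236 upright [512.5  80.3] deg 8.1
bracket1 0.7 1 [ 4.0840e+02 -3.2113e+02  6.0000e-02] 7.199 upright [ 370.  -323.5] deg 3.6
bracket1 0.67 1 [ 6.609e+02 -1.618e+02  5.500e-01] 0.497 upright [ 628.1 -181.9] deg 31.4
bracket1 0.65 1 [5.4300e+02 1.6147e+02 1.5000e-01] 0.211 upright [504.9 155.8] deg 8.4
bracket1 0.5 1 [ 6.4977e+02 -2.6730e+02  3.4000e-01] 0.488 upright [ 613.5 -280.2] deg 19.6
blank1 0.52 2 [ 4.2020e+02 -3.6289e+02  1.0000e-02] 2.475 upright [ 381.7 -363.1] deg 0.4
[ 450.2 -204.1  262.7] 22.8
0.7 [445.6  208.36   0.78] 0.488 upright [418.1 181.4] deg 44.5
0.67 [ 6.6138e+02 -1.6334e+02  5.3000e-01] 0.148 upright [ 628.2 -182.8] deg 30.4
0.56 [ 6.4436e+02 -2.7030e+02  3.6000e-01] 0.142 upright [ 608.3 -283.8] deg 20.6
0.47 [445.86 130.35   0.66] 0.522 upright [415.5 106.7] deg 38.0
```

>>> servo_tool(
  commands=[
    [4,[4,0.5,0],6],
    [4,[8,1,0],12.2],
    [4,[12,1.8,-3],12.2],
    [4,[16,2.4,-7],12.2],
    [4,[17.8,2.4,-11],12.2],
    [4,[17.8,2.4,-15],12.2],
    [4,[17.8,2.4,-19],12.2],
    [4,[17.8,2.4,-22],12.2],
    [4,[17.8,2.4,-23.8],12.2],
    [4,[17.8,2.4,-23.8],12.2],
  ],
)

```text
clock: 23.9
tcp_pos: [627.4, -180.6, 22.8]
orientation: [-1.415, 0.811, -0.807]
force: [-0.3, -0.9, 0.1]
grip_width: 0.455
```

>>> servo_tool(
  commands=[
    [0,[0,0,0],0],
    [0,[0,0,0],0],
    [0,[0,0,0],0],
    [0,[0,0,0],0],
    [0,[0,0,0],0],
    [0,[0,0,0],0],
    [0,[0,0,0],0],
    [0,[0,0,0],0],
  ],
)

```text
clock: 24.7
tcp_pos: [628.4, -181.1, 25.5]
orientation: [-1.415, 0.808, -0.81]
force: [-0.1, 0.2, 6.9]
grip_width: 0.089
```

>>> servo_tool(
  commands=[
    [0,[0,0,4],0],
    [0,[0,0,9],-6],
    [0,[-2,2,13],-12],
    [0,[-5,6,16],-18],
    [0,[-8,10,17.5],-24],
    [0,[-11,14,17.5],-27.2],
    [0,[-13,18,17.5],-27.2],
    [0,[-15.5,22,17.5],-27.2],
    [0,[-15.5,26,17.5],-27.2],
    [0,[-15.5,30,17.5],-27.2],
  ],
)

```text
clock: 25.7
tcp_pos: [471.7, 120.6, 199.9]
orientation: [-1.236, 1.167, -1.167]
force: [1.2, -0.4, -1.1]
grip_width: 0.091
```

>>> servo_tool(
  commands=[
    [0,[0,4,0],0],
    [0,[0,8,0],0],
    [0,[0,9.6,0],0],
    [0,[0,9.6,0],0],
    [0,[0,9.6,0],0],
  ],
)

```text
clock: 26.2
tcp_pos: [472.6, 214.5, 199.4]
orientation: [-1.237, 1.167, -1.167]
force: [0.3, -0.6, -0.4]
grip_width: 0.092
```

>>> servo_tool(
  commands=[
    [0,[0,0,0],0],
    [0,[0,0,-1],0],
    [0,[0,0,-1.8],0],
    [0,[0.3,0,-2.4],0],
    [0,[0.7,0,-2.9],0],
    [0,[1.0,0,-3.3],0],
    [0,[1.25,0,-3.7],0],
    [0,[1.25,0,-3.7],0],
    [0,[1.25,0,-3.7],0],
  ],
)

```text
clock: 27.1
tcp_pos: [485.5, 215.1, 162.6]
orientation: [-1.236, 1.167, -1.167]
force: [-0.4, -0.2, -0.6]
grip_width: 0.089
```

>>> servo_tool(
  commands=[
    [6.5,[0,0,0],0],
    [6.5,[0,0,0],0],
    [6.5,[0,0,0],0],
    [6.5,[0,0,0],0],
    [6.5,[0,0,2],0],
    [6.5,[0,0,5],0],
    [6.5,[-1,0,9],0],
    [6.5,[-1,-5,10],0],
    [5,[-1,-10,10],0],
    [4,[-1,-15,10],0],
  ],
)

```text
clock: 28.1
tcp_pos: [475.7, 65.0, 263.7]
orientation: [-1.235, 1.164, -1.167]
force: [0.5, -0.5, -0.1]
grip_width: 0.599
```

>>> servo_tool(
  commands=[
    [4,[-1,-5,0],5],
    [4,[-2,-10,0],10],
    [4,[-3,-15,0],15],
    [4,[-3,-20,0],19],
    [4,[-3,-20,0],19],
  ],
)

```text
clock: 28.6
tcp_pos: [445.3, -138.6, 263.2]
orientation: [-1.368, 0.919, -0.923]
force: [0.8, 0.7, -0.9]
grip_width: 0.454
```

```bash
python3 look.py; echo; python3 looks.py; python3 - <<'E'
from h import *
s=capture("scene");print(r.read_state()["tcp_pos"].round(1))
cv2.imwrite("pics/g5.png",cv2.resize(s[110:250,190:370],None,fx=4,fy=4,interpolation=cv2.INTER_CUBIC)[:,:,::-1])
E
```

```text
bracket1 0.76 1 [5.4070e+02 2.3843e+02 2.0000e-01] 0.212 upright [503.  230.7] deg 11.6
bracket1 0.61 2 [ 6.4381e+02 -2.6997e+02  4.0000e-01] 0.079 upright [ 608.3 -284.8] deg 22.7
bracket1 0.61 1 [5.4803e+02 8.4360e+01 6.0000e-02] 0.28 upright [509.6  82.1] deg 3.3
blank1 0.82 2 [ 4.2213e+02 -3.6544e+02 -5.0000e-02] 0.166 upright [ 383.7 -363.7] deg -2.6
[ 445.6 -132.6  262.6] 28.9

0.7 [443.13 210.8    0.78] 0.531 upright [415.9 183.6] deg 44.9
0.67 [447.97 131.94   0.73] 0.535 upright [419.3 106.2] deg 41.9
0.64 [ 6.4403e+02 -2.6988e+02  3.8000e-01] 0.055 upright [ 608.3 -284.2] deg 21.8
0.46 [438.59 287.49   0.84] 0.561 upright [413.  258.7] deg 48.3
[ 445.7 -132.8  262.7]
```

View pics/g5.png

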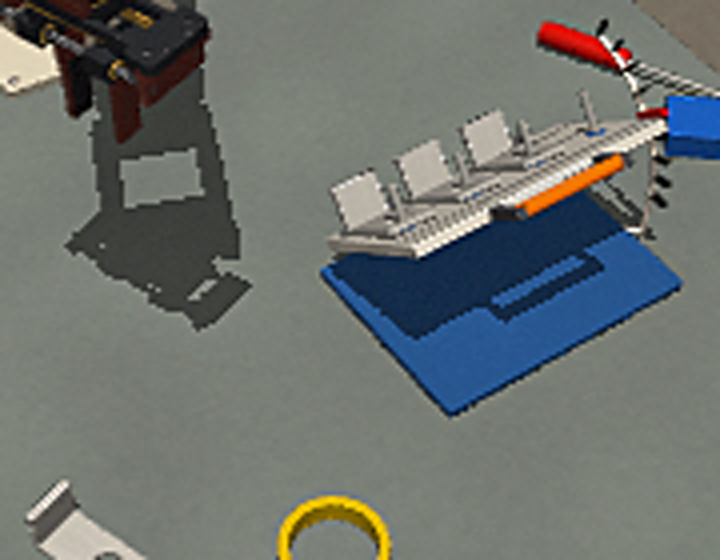

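Three hang flat. Now the last bracket, with its upright at (608,-285).

>>> servo_tool(
  commands=[
    [4,[3.5,-3.3,0],0.4],
    [4,[7,-6.6,0],0.4],
    [4,[10.5,-9.9,0],0.4],
    [4,[14,-13,-2],0.4],
    [4,[16.3,-15.2,-6],0.4],
    [4,[16.3,-15.2,-10],0.4],
    [4,[16.3,-15.2,-14],0.4],
    [4,[16.3,-15.2,-16],0.4],
    [4,[16.3,-15.2,-16],0.4],
    [4,[16.3,-15.2,-16],0.4],
  ],
)

```text
clock: 30.05
tcp_pos: [609.0, -285.4, 102.9]
orientation: [-1.371, 0.912, -0.912]
force: [0.7, 0.8, 1.0]
grip_width: 0.458
```

```bash
python3 -c "
from h import *
s=r.read_state();print(s['tcp_pos'],np.degrees(np.arctan2(*R.from_rotvec(s['orientation']).as_matrix()[[1,0],2])))"
```

```text
[ 608.99345303 -285.37389238  102.91046992] 22.72538942029911
```

>>> servo_tool(
  commands=[
    [4,[0,0,-4],0],
    [4,[0,0,-6.5],0],
    [4,[0,0,-7.8],0],
    [4,[0,0,-7.8],0],
    [0,[0,0,-7.8],0],
    [0,[0,0,-7.8],0],
    [0,[0,0,-7.8],0],
    [0,[0,0,-7.8],0],
    [0,[0,0,-7.8],0],
    [0,[0,0,-7.8],0],
  ],
)

```text
clock: 31.05
tcp_pos: [608.9, -286.2, 25.5]
orientation: [-1.371, 0.912, -0.914]
force: [-0.9, 0.8, 5.7]
grip_width: 0.091
```

>>> servo_tool(
  commands=[
    [0,[0,0,0],0],
    [0,[0,0,0],0],
    [0,[0,0,4],0],
    [0,[0,0,9],-6],
    [0,[-2,3,13],-12],
    [0,[-4,7,16],-18],
    [0,[-6,11,17.5],-19.5],
    [0,[-9,15,17.5],-19.5],
    [0,[-12,19,17.5],-19.5],
    [0,[-13.9,22,17.5],-19.5],
  ],
)

```text
clock: 32.05
tcp_pos: [467.0, -64.2, 199.6]
orientation: [-1.235, 1.169, -1.168]
force: [0.3, 0.1, -0.7]
grip_width: 0.091
```

>>> servo_tool(
  commands=[
    [0,[0,4.5,0],0],
    [0,[0,9,0],0],
    [0,[0,13.5,0],0],
    [0,[0,18,0],0],
    [0,[0,22.5,0],0],
    [0,[0,27,0],0],
    [0,[0,31,0],0],
    [0,[0,34.9,0],0],
    [0,[0,34.9,0],0],
    [0,[0,34.9,0],0],
  ],
)

```text
clock: 33.05
tcp_pos: [468.9, 283.4, 199.2]
orientation: [-1.237, 1.167, -1.167]
force: [-1.1, -0.5, -0.7]
grip_width: 0.092
```

```bash
python3 -c "
from h import *
s=r.read_state();print(s['tcp_pos'],np.degrees(np.arctan2(*R.from_rotvec(s['orientation']).as_matrix()[[1,0],2])))"
```

```text
[468.89042599 283.35395946 199.20893232] 3.286192992324852
```

>>> servo_tool(
  commands=[
    [0,[0,0,0],0],
    [0,[0,0,-1],0],
    [0,[0,0,-1.8],0],
    [0,[0.3,0,-2.4],0],
    [0,[0.7,0,-2.9],0],
    [0,[1.0,0,-3.3],0],
    [0,[1.25,0,-3.7],0],
    [0,[1.25,0,-3.7],0],
    [0,[1.25,0,-3.7],0],
  ],
)

```text
clock: 33.95
tcp_pos: [482.0, 283.1, 162.6]
orientation: [-1.235, 1.168, -1.168]
force: [-0.6, -1.0, -0.4]
grip_width: 0.089
```

>>> servo_tool(
  commands=[
    [6.5,[0,0,0],0],
    [6.5,[0,0,0],0],
    [6.5,[0,0,0],0],
    [6.5,[0,0,0],0],
    [6.5,[0,0,2],0],
    [6.5,[0,0,5],0],
    [6.5,[-1,0,9],0],
    [6.5,[-1,-5,11],0],
    [5,[-1,-10,11],0],
    [4,[-1,-15,11],0],
  ],
)

```text
clock: 34.95
tcp_pos: [472.2, 135.7, 274.0]
orientation: [-1.233, 1.165, -1.168]
force: [-0.2, 1.1, -0.7]
grip_width: 0.596
```

>>> servo_tool(
  commands=[
    [4,[0,-5,0],0],
    [4,[-1,-10,0],0],
    [4,[-2,-15,0],0],
    [4,[-3,-20,0],0],
    [4,[-3,-25,0],0],
    [4,[-3,-30,0],0],
    [4,[-3,-30,0],0],
  ],
)

```text
clock: 35.65
tcp_pos: [442.0, -168.1, 273.2]
orientation: [-1.233, 1.17, -1.174]
force: [-0.9, 0.4, -0.4]
grip_width: 0.454
```

```bash
python3 look.py; python3 - <<'E'
from h import *
t=capture("top");s=capture("scene");np.save("top2.npy",t);np.save("scene2.npy",s)
a=cv2.resize(t[140:245,125:240],None,fx=3.5,fy=3.5,interpolation=cv2.INTER_CUBIC);b=cv2.resize(s[100:205,255:370],None,fx=3.5,fy=3.5,interpolation=cv2.INTER_CUBIC)
c=cv2.resize(s,(804,603))[:232]
cv2.imwrite("pics/f.png",np.hstack([a,b])[:,:,::-1])
cv2.imwrite("pics/fs.png",s[:,:,::-1])
for n,im in(("top",t),("scene",s)):
    m=cv2.inRange(cv2.cvtColor(im,cv2.COLOR_RGB2HSV),(6,190,120),(18,255,255))
    k,l,st,ce=cv2.connectedComponentsWithStats(m)
    print(n,[(st[i].tolist(),ce[i].round(1).tolist()) for i in range(1,k) if 15<st[i,4]<400])
E
```

```text
bracket1 0.9 1 [5.3723e+02 3.1398e+02 2.6000e-01] 0.184 upright [500. 304.] deg 15.0
bracket1 0.84 1 [5.4435e+02 1.6155e+02 1.6000e-01] 0.196 upright [506.3 155.6] deg 9.0
bracket1 0.81 1 [5.4817e+02 8.3670e+01 1.1000e-01] 0.184 upright [509.9  79.4] deg 6.4
bracket1 0.8 1 [5.3633e+02 2.3880e+02 1.9000e-01] 0.24 upright [498.5 231.5] deg 10.9
blank1 0.54 1 [ 750.04 -269.15    1.57] 0.351 upright [ 749.9 -307.6] deg 89.8
[ 442.  -161.9  272.6] 35.95
top [([155, 163, 42, 7, 185], [175.5, 166.1]), ([16, 261, 27, 12, 202], [28.3, 266.7])]
scene [([319, 149, 27, 15, 99], [332.8, 155.8])]
```

View pics/f.png

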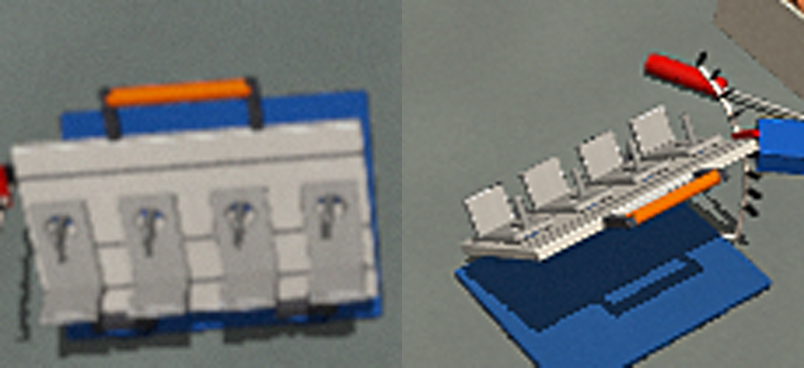

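View pics/fs.png

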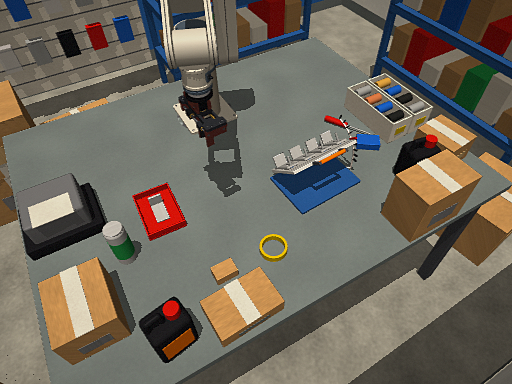

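The final views show all four brackets flat on their own pegs, the blank in the red tray at (160,210) and the bystanders in place. The bar's pixel position matches the earlier reading, so the board has not moved. I hand in.

```bash
python3 -c "
from station import r
print(r.job_done())"
```

```text
the job is handed in; nothing more can be done
None
```

The job is handed in at about 36 s on the robot's clock; `job_done` reports no verdict, so the result is unconfirmed.

- **Board:** I raised it by its handle and let go. It held for about 2 s before anything else was moved, measuring 0.70 rad (40 degrees). In the last pictures the handle bar was within 0.1 px of where it was right after I let go.
- **Drilled brackets:** All four hang on their own pegs. They lie flat on the board in the last pictures, with the peg showing through each hole. I judged this by eye and did not measure their tilt or hole position. One bracket was knocked aside during the run, so I measured it again before picking it up.
- **Blank bracket:** There was only one, and it lies in the red tray, last measured within a few mm of the tray's centre.
- **Other things on the counter:** I saw no visible shift in the last picture and did not measure them again. The gripper is clear of everything.
- **Checks that disagreed:** In the last check the network reported a false "blank" where the carton is and missed the one in the tray. The picture shows the blank in the tray.

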